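Load polished mould inserts into the indexing carousel

TASK

Load every mould insert that stands on the bench into the round indexing carousel: turn the carousel by its knob until a nest that fits the insert's base faces the loading gap in the clear guard, pull that nest's clamp cap up if it is down, set the insert flat in the nest with the wide ledge of its base towards the cap, and press the cap down until it clicks home. When all the inserts are clamped, turn the blank plate (the station without a nest) to the loading gap. Leave the oil bottle, felt bob, brush and syringe where they are.

Things in the scene. Friction and masses are not known exactly. Their poses are not given: they have to be found in the camera images.
- load_point (a point): point of the fixed round loader (300 mm across) under the loading gap, 85 mm from the carousel's axis, z 42 mm (top of the carousel disc). From the knob's axis to here is the way the gap opens. The gap is a wedge cut from the clear guard plate (z 96 to 99 mm), 38 degrees either side of that line, from the hub outward; the guard covers the nests everywhere else
- carousel (a joint): carousel angle, rad, no stops, + counter-clockwise from above; 0 (or whole turns): blank plate at the gap. Five stations 1.2566 rad apart, counter-clockwise: blank, nest_low_1, nest_small_1, nest_tall_1, nest_low_2; nest k of these (1..4) is at the gap at -k x 1.2566. A ball detent catches within 4 degrees of a station (0.25 Nm to turn out); in between it stays where left
- knob (a point): on the carousel's axis at half height (z 124 mm) of its black knob bar, which turns the carousel: 54 mm long along this frame's x, 16 mm wide along y, 24 mm high (z 112 to 136 mm), over a round skirt of 52 mm diameter; a white line marks the half that points to the blank plate (-x)
- blank_mid (a point): point on the carousel disc under the middle of the blank aluminium wedge plate (the station without a nest; plate at z 90 to 93 mm), 85 mm from the axis, z 42 mm; it lies at load_point when the blank plate faces the gap
- low_1: low aluminium insert: base 34 x 42 x 10 mm (x, y, z), on it a smaller block x -14..14, y -17..8, z 10..22 mm. Origin: middle of the base's underside, z up. The base ledge beside the block is wide (12 to 13 mm) on the +y side, 3 to 5 mm on the others. May be absent
- small_1: small aluminium insert: base 26 x 34 x 14 mm (x, y, z), on it a smaller block x -10..10, y -12..5, z 14..30 mm. Origin: middle of the base's underside, z up. The base ledge beside the block is wide (12 to 13 mm) on the +y side, 3 to 5 mm on the others. May be absent
- tall_1: tall aluminium insert: base 36 x 36 x 16 mm (x, y, z), on it a smaller block x -14..14, y -14..6, z 16..36 mm. Origin: middle of the base's underside, z up. The base ledge beside the block is wide (12 to 13 mm) on the +y side, 3 to 5 mm on the others. May be absent
- low_2: low aluminium insert: base 34 x 42 x 10 mm (x, y, z), on it a smaller block x -14..14, y -17..8, z 10..22 mm. Origin: middle of the base's underside, z up. The base ledge beside the block is wide (12 to 13 mm) on the +y side, 3 to 5 mm on the others. May be absent
- nest_low_1 (a point): black nest on the carousel for a low insert: 38 x 46 mm pocket, 6 mm deep (2 mm clear all round), walls 6 mm thick, top inner edges bevelled 3 mm wide, 4 mm deep, up to z 56 mm. Origin: middle of the pocket floor, 84 mm from the carousel's axis; y points outward to its clamp cap, z up. An insert sits right with its axes along these, +y to the cap; its base top is then at z 60 mm
- nest_small_1 (a point): black nest on the carousel for a small insert: 30 x 38 mm pocket, 10 mm deep (2 mm clear all round), walls 6 mm thick, top inner edges bevelled 3 mm wide, 4 mm deep, up to z 56 mm. Origin: middle of the pocket floor, 88 mm from the carousel's axis; y points outward to its clamp cap, z up. An insert sits right with its axes along these, +y to the cap; its base top is then at z 60 mm
- nest_tall_1 (a point): black nest on the carousel for a tall insert: 40 x 40 mm pocket, 12 mm deep (2 mm clear all round), walls 6 mm thick, top inner edges bevelled 3 mm wide, 4 mm deep, up to z 56 mm. Origin: middle of the pocket floor, 87 mm from the carousel's axis; y points outward to its clamp cap, z up. An insert sits right with its axes along these, +y to the cap; its base top is then at z 60 mm
- nest_low_2 (a point): black nest on the carousel for a low insert: 38 x 46 mm pocket, 6 mm deep (2 mm clear all round), walls 6 mm thick, top inner edges bevelled 3 mm wide, 4 mm deep, up to z 56 mm. Origin: middle of the pocket floor, 84 mm from the carousel's axis; y points outward to its clamp cap, z up. An insert sits right with its axes along these, +y to the cap; its base top is then at z 60 mm
- cap_low_1 (a joint): travel of nest_low_1's clamp cap, m: 0 pulled up (open), 0.012 pressed home. Going down it slides a steel dog inward, 9.5 mm over the wide ledge, 1.5 mm above it; open, the dog stands 4 mm outside the pocket. A detent holds it at both ends: about 3 N to push or pull, past half way it snaps. With an insert turned round or not seated the dog hits it and the cap stays up
- top_low_1 (a point): middle of the top of nest_low_1's clamp cap: round, black, 20 mm diameter, 10 mm high, on a vertical stem, 123.5 mm from the carousel's axis; z 92.5 mm pulled up, 80.5 mm pressed home. The clamp block under it, 26 mm wide, reaches to z 69 mm
- cap_small_1 (a joint): travel of nest_small_1's clamp cap, m: 0 pulled up (open), 0.012 pressed home. Going down it slides a steel dog inward, 9.5 mm over the wide ledge, 1.5 mm above it; open, the dog stands 4 mm outside the pocket. A detent holds it at both ends: about 3 N to push or pull, past half way it snaps. With an insert turned round or not seated the dog hits it and the cap stays up
- top_small_1 (a point): middle of the top of nest_small_1's clamp cap: round, black, 20 mm diameter, 10 mm high, on a vertical stem, 123.5 mm from the carousel's axis; z 92.5 mm pulled up, 80.5 mm pressed home. The clamp block under it, 26 mm wide, reaches to z 69 mm
- cap_tall_1 (a joint): travel of nest_tall_1's clamp cap, m: 0 pulled up (open), 0.012 pressed home. Going down it slides a steel dog inward, 9.5 mm over the wide ledge, 1.5 mm above it; open, the dog stands 4 mm outside the pocket. A detent holds it at both ends: about 3 N to push or pull, past half way it snaps. With an insert turned round or not seated the dog hits it and the cap stays up
- top_tall_1 (a point): middle of the top of nest_tall_1's clamp cap: round, black, 20 mm diameter, 10 mm high, on a vertical stem, 123.5 mm from the carousel's axis; z 92.5 mm pulled up, 80.5 mm pressed home. The clamp block under it, 26 mm wide, reaches to z 69 mm
- cap_low_2 (a joint): travel of nest_low_2's clamp cap, m: 0 pulled up (open), 0.012 pressed home. Going down it slides a steel dog inward, 9.5 mm over the wide ledge, 1.5 mm above it; open, the dog stands 4 mm outside the pocket. A detent holds it at both ends: about 3 N to push or pull, past half way it snaps. With an insert turned round or not seated the dog hits it and the cap stays up
- top_low_2 (a point): middle of the top of nest_low_2's clamp cap: round, black, 20 mm diameter, 10 mm high, on a vertical stem, 123.5 mm from the carousel's axis; z 92.5 mm pulled up, 80.5 mm pressed home. The clamp block under it, 26 mm wide, reaches to z 69 mm
- oil_bottle: plastic oil bottle, 45 mm diameter, 127 mm tall, standing by the loader; not part of the job; origin at its foot
- felt_bob: felt bob standing on its flat, 22 mm diameter, 52 mm tall; not part of the job; origin at its foot
- brass_brush: brass wire brush, 22 x 186 x 22 mm, lying; not part of the job; origin under its middle
- paste_syringe: paste syringe, 19 x 105 x 15 mm, lying; not part of the job; origin under its middle
Things that resemble listed ones, but are neither listed nor needed, are in the scene too. What is shaped like the low_1 but blue or orange is not meant. Leave any blue look-alike of the low_2 alone.

How it is judged (in metres and radians):
On the way:
1. every insert sits in a nest of its own size with the clamp cap pressed home (((horizontal distance between low_1 and nest_low_1 below 0.005 m and z of low_1 in the frame of nest_low_1 between -0.003 and 0.003 m and angle between low_1's own z axis and vertical below 0.1 rad and angle between the y axis of low_1 and the y axis of nest_low_1, either way round below 0.2 rad and y of top_low_1 in the frame of low_1 above 0.02 m and z of top_low_1 in the frame of low_1 below 0.032 m) or (horizontal distance between low_1 and nest_low_2 below 0.005 m and z of low_1 in the frame of nest_low_2 between -0.003 and 0.003 m and angle between low_1's own z axis and vertical below 0.1 rad and angle between the y axis of low_1 and the y axis of nest_low_2, either way round below 0.2 rad and y of top_low_2 in the frame of low_1 above 0.02 m and z of top_low_2 in the frame of low_1 below 0.032 m)) and (horizontal distance between small_1 and nest_small_1 below 0.005 m and z of small_1 in the frame of nest_small_1 between -0.003 and 0.003 m and angle between small_1's own z axis and vertical below 0.1 rad and angle between the y axis of small_1 and the y axis of nest_small_1, either way round below 0.2 rad and y of top_small_1 in the frame of small_1 above 0.02 m and z of top_small_1 in the frame of small_1 below 0.036 m) and (horizontal distance between tall_1 and nest_tall_1 below 0.005 m and z of tall_1 in the frame of nest_tall_1 between -0.003 and 0.003 m and angle between tall_1's own z axis and vertical below 0.1 rad and angle between the y axis of tall_1 and the y axis of nest_tall_1, either way round below 0.2 rad and y of top_tall_1 in the frame of tall_1 above 0.02 m and z of top_tall_1 in the frame of tall_1 below 0.038 m) and ((horizontal distance between low_2 and nest_low_1 below 0.005 m and z of low_2 in the frame of nest_low_1 between -0.003 and 0.003 m and angle between low_2's own z axis and vertical below 0.1 rad and angle between the y axis of low_2 and the y axis of nest_low_1, either way round below 0.2 rad and y of top_low_1 in the frame of low_2 above 0.02 m and z of top_low_1 in the frame of low_2 below 0.032 m) or (horizontal distance between low_2 and nest_low_2 below 0.005 m and z of low_2 in the frame of nest_low_2 between -0.003 and 0.003 m and angle between low_2's own z axis and vertical below 0.1 rad and angle between the y axis of low_2 and the y axis of nest_low_2, either way round below 0.2 rad and y of top_low_2 in the frame of low_2 above 0.02 m and z of top_low_2 in the frame of low_2 below 0.032 m))), for 0.3 s.
At the end, for the whole second after the job is handed in: Every insert present lies flat in a nest of its kind (centre within 5 mm, within 3 mm of the floor, wide ledge to the cap), that nest's cap is pressed home (within 1.5 mm), the blank plate faces the gap (blank_mid within 8 mm of load_point), all at rest (all of step 1 and horizontal distance between blank_mid and load_point below 0.008 m and linear speed of each of low_1, small_1, tall_1, low_2 below 0.02 m/s and velocity of joint carousel below 0.05 rad/s); the robot touches nothing.
It fails at once if a bystander (oil bottle, felt bob, brush, syringe) is shifted by more than 4 cm (distance of any of oil_bottle, felt_bob, brass_brush, paste_syringe from where it was at the start of the episode above 0.04 m).
Of low_1, small_1, tall_1, low_2 only 2 to 3 are there at a start; the rules pass over those that are not, and their reading is None.
At some moment in a run one of low_1, small_1, tall_1, low_2 may be knocked a few centimetres aside while the robot is not near it.
It also fails if it takes over 210 s, if anything falls off the work surface, if the arm or the gripper's body presses on something with over 40 N, if the wrist force passes 120 N, or if a joint passes its speed limit or range.

ROBOT

A 6-joint arm with a two-finger parallel gripper is mounted at the origin on a cart in front of the work surface, level with it; the furniture and walls round the work are solid. World frame = base frame: x ahead of the robot, y to its left, z up, the work surface at z = 0. Lengths are in m, angles in degrees, forces in N, time in s.
With the tool pointing down it reaches from about 0.35 to 0.925 m from the base axis. Payload 6.4 kg.
Tool frame: the origin (TCP) lies between the finger pads; the fingertips stand 11 mm ahead of it and the grasp point (between the pads) lies 8 mm behind it; z points along the fingers, y is the direction in which the jaws open and shut (so a half turn about z gives the same grasp; the last joint's range is limited). The gripper opens to 94 mm and grips with 3 to 60 N. Pads are 16 mm wide; open, the fingers measure 119 mm over their backs; the gripper's body (75 mm by 177 mm) begins 78 mm behind the grasp point.
Start: joints at [-87.21, 14.043, 89.255, -0, 76.702, -9.975], TCP at [0.144, -0.634, 0.216] pointing down, gripper open.
Joint ranges: [-179.41, 179.41], [-58.25, 129.5], [7.25, 145.43], [-54.29, 234.29], [11.92, 165.04], [-157.13, 157.13]. Speed limits (degrees/s): [147.25, 147.25, 180, 180, 180, 180].

INTERFACE

Orientations are given as a 3x3 rotation matrix whose columns are the frame's x, y, z axes.
In Python, from workcell import arm gives the robot as it stands. The module is installed in compiled form; this text tells all that it offers. Calls block until the motion is done:
- arm.move_to(position, orientation): joint-space move of the TCP to a pose.
- arm.movel(position, feed=0.15, rot=None, max_force=None): straight line of the TCP; rot=None keeps the orientation; feed is the mean speed in m/s. With max_force (N) it stops when the force on the tool has changed by that much, and returns True; else False.
- arm.move_joints(angles): joint-space move.
- arm.grip(opening, newtons=None): finger opening in m; newtons is the grip in N (None keeps the last); returns when the fingers have stopped.
- arm.hold(seconds).
- arm.solve_ik(position, orientation): joint angles nearest the present ones, or None.
- arm.read_state(): the state.
- arm.camera(name): name is "scene" or "top" or "wrist"; returns a dict with "pixels" (480x640x3 uint8, red, green, blue), "fx", "fy", "cx", "cy" (pixels), "distortion" ([k1, k2, p1, p2, k3] as OpenCV has them; the pictures are not rectified), "origin" and "attitude" of the camera in the world. Camera axes: x right, y up, looking along -z (the intrinsics and any distortion apply to the point x, -y, -z); pixel columns grow to the right and rows downward; lengths in m; the calibration is good to about 2 mm. A picture is of the moment at which its call begins. There is no depth.
A pose or a line that the arm cannot do raises arm.IKError and nothing moves.
- arm.job_done(): hands the job in, once; it reports no verdict.
The state is a dict: "time": time; "qpos": joint angles; "joint_vel": joint speeds; "joint_torque": joint torques, N m; "ee_pos": TCP position; "tool_rot": TCP orientation; "contact_force": force on the tool from outside, world axes, zero at the start; "moment": the same for the moment, N m; "grip_width": finger opening in m.
Only numpy, scipy, OpenCV 4.12 (cv2) and the standard library are available. Lean on these libraries where they do the work, as an engineer would, in place of code of your own. Each camera call takes 0.05 s, during which the arm holds its last target.

## Working session

There is one attempt and no reset: what is moved stays moved. The work goes in short steps, each a Python script; the robot and the scene stay as the last script left them, time stands still between calls to the robot, and variables do not carry over. Pictures are saved under pics/ and viewed, and the job is handed in when it is done.

```bash
ls; mkdir -p pics
cat > h.py <<'E'
import numpy as np, cv2
from workcell import arm
def snap(name,f):
    c=arm.camera(name); cv2.imwrite(f'pics/{f}.png',cv2.cvtColor(c['pixels'],cv2.COLOR_RGB2BGR))
    import pickle; pickle.dump(c,open(f'pics/{f}.pkl','wb')); return c
def load(f):
    import pickle; return pickle.load(open(f'pics/{f}.pkl','rb'))
def KD(c): return np.array([[c['fx'],0,c['cx']],[0,c['fy'],c['cy']],[0,0,1.]]),np.array(c['distortion'],float)
def ray(c,uv):
    K,D=KD(c); p=cv2.undistortPoints(np.array(uv,float).reshape(-1,1,2),K,D).reshape(-1,2)
    d=np.c_[p[:,0],-p[:,1],-np.ones(len(p))]@np.array(c['attitude']).T
    return np.array(c['origin']),d
def onz(c,uv,z):
    o,d=ray(c,uv); return o+d*((z-o[2])/d[:,2])[:,None]
def proj(c,P):
    K,D=KD(c); q=(np.atleast_2d(P)-np.array(c['origin']))@np.array(c['attitude']); q=q*[1,-1,-1]
    return cv2.projectPoints(q,np.zeros(3),np.zeros(3),K,D)[0].reshape(-1,2)
E
python3 - <<'E'
from h import *
for n in ['scene','top','wrist']:
    c=snap(n,n+'0'); print(n,c['fx'],c['origin'],np.round(c['attitude'],3).tolist(),c['distortion'])
s=arm.read_state(); print(s)
E
```

```text
pics
scene 496.17390762729235 [-0.05353874  0.5998558   0.81710417] [[-0.727, 0.44, -0.527], [-0.686, -0.467, 0.557], [-0.001, 0.767, 0.642]] [-0.0091528  0.         0.         0.         0.       ]
top 463.68453216341817 [0.29297454 0.01932102 1.38390653] [[-0.026, 0.984, -0.178], [-1.0, -0.023, 0.018], [0.014, 0.179, 0.984]] [-0.07343242  0.          0.          0.          0.        ]
wrist 422.49805207400266 [ 0.21400508 -0.61808496  0.38392222] [[0.221, 0.944, 0.245], [-0.975, 0.214, 0.054], [-0.001, -0.251, 0.968]] [-0.00579545  0.          0.          0.          0.        ]
{'time': 0.15, 'qpos': array([-8.72116861e+01,  1.40738836e+01,  8.93055945e+01,  2.28462548e-04,
        7.67003117e+01, -9.97435888e+00]), 'joint_vel': array([-0.05819209, -0.08455544, -0.18515857, -0.00819174, -0.09049676,
       -0.07709371]), 'joint_torque': array([ 1.12000387e-03, -4.16264534e+01, -3.14982426e+01,  6.84860162e-02,
        3.16220708e-02, -7.95563756e-05]), 'ee_pos': array([ 0.14358918, -0.63351777,  0.21564084]), 'tool_rot': array([[ 9.75293693e-01,  2.20912217e-01, -6.38683710e-05],
       [ 2.20912090e-01, -9.75292732e-01,  1.39113525e-03],
       [ 2.45028414e-04, -1.37087473e-03, -9.99999030e-01]]), 'contact_force': array([-0.55905573,  0.84289965, -0.18443136]), 'moment': array([ 0.00485285, -0.03887769,  0.00728152]), 'grip_width': 0.09398799304327975}
```

View pics/scene0.png

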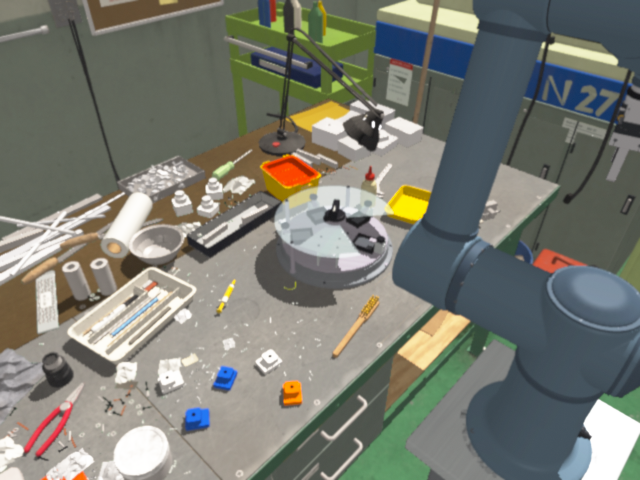

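View pics/top0.png

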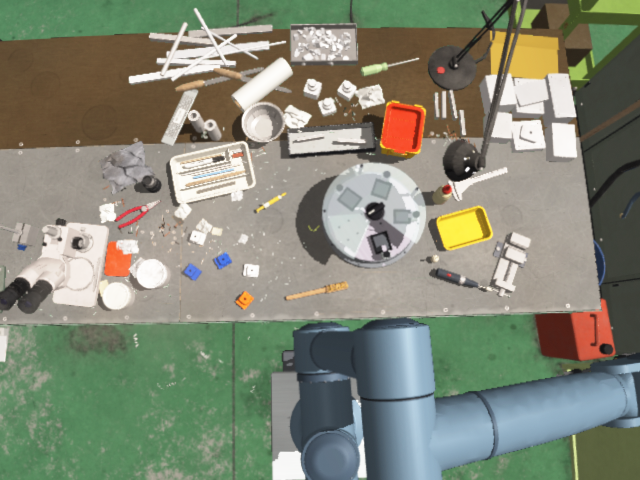

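View pics/wrist0.png

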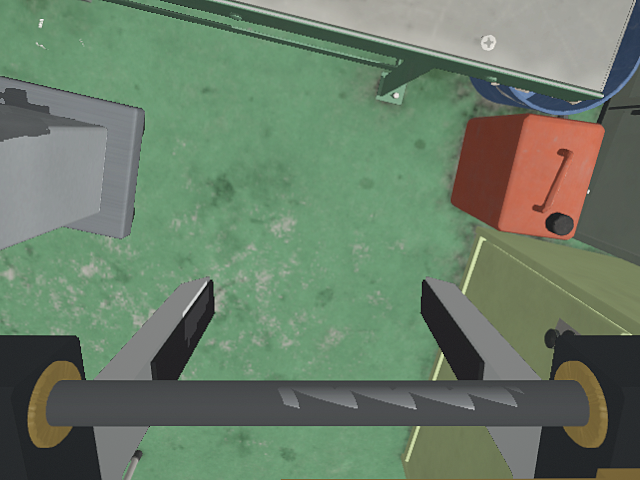

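Run:
```python
import cv2
a=cv2.imread('pics/top0.png')
cv2.imwrite('pics/z1.png',cv2.resize(a[145:285,305:445],None,fx=4.2,fy=4.2,interpolation=cv2.INTER_CUBIC))
cv2.imwrite('pics/z2.png',cv2.resize(a[180:330,90:290],None,fx=4,fy=4,interpolation=cv2.INTER_CUBIC))
b=cv2.imread('pics/scene0.png')
cv2.imwrite('pics/z3.png',cv2.resize(b[160:300,255:415],None,fx=4.2,fy=4.2,interpolation=cv2.INTER_CUBIC))
cv2.imwrite('pics/z4.png',cv2.resize(b[330:440,110:310],None,fx=4,fy=4,interpolation=cv2.INTER_CUBIC))
from h import *
c=load('top0')
for uv in [(250,270),(198,238),(203,226),(375,211),(382,241),(318,210),(425,210),(374,265)]: print(uv,onz(c,[uv],0.02)[0].round(3))
```

```text
(250, 270) [0.446 0.215 0.02 ]
(198, 238) [0.546 0.371 0.02 ]
(203, 226) [0.582 0.357 0.02 ]
(375, 211) [ 0.617 -0.163  0.02 ]
(382, 241) [ 0.524 -0.179  0.02 ]
(318, 210) [0.623 0.01  0.02 ]
(425, 210) [ 0.616 -0.315  0.02 ]
(374, 265) [ 0.452 -0.152  0.02 ]
```

View pics/z1.png

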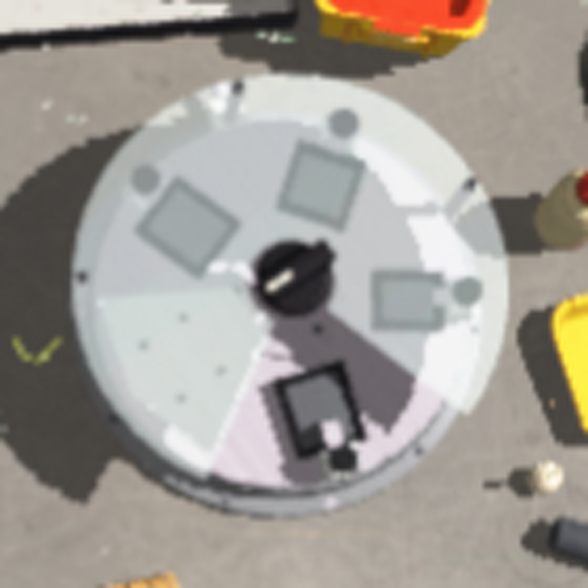

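View pics/z2.png

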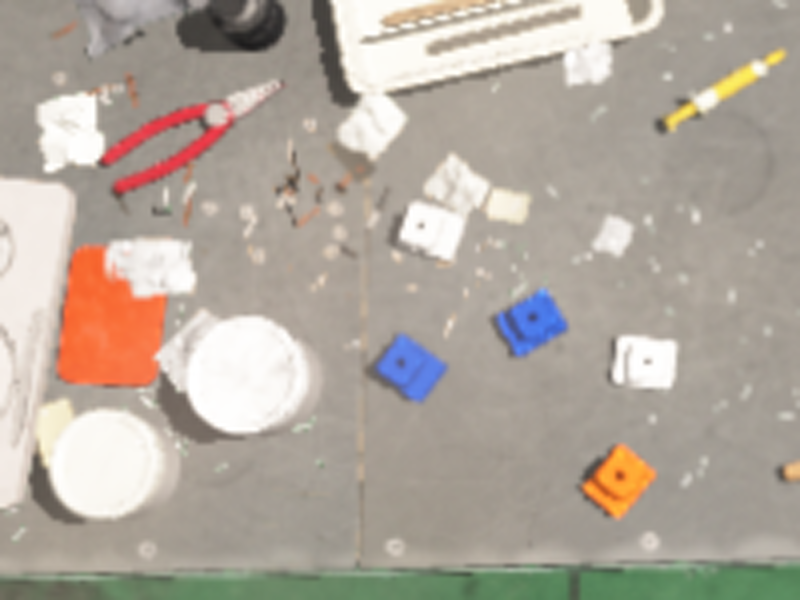

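View pics/z3.png

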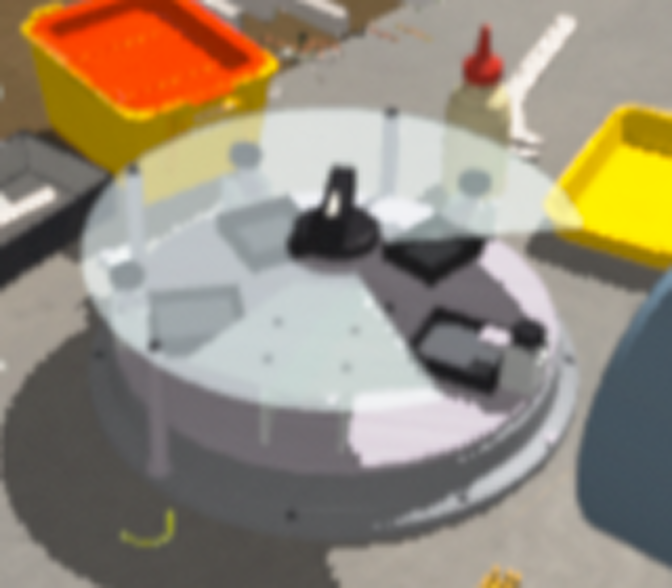

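View pics/z4.png

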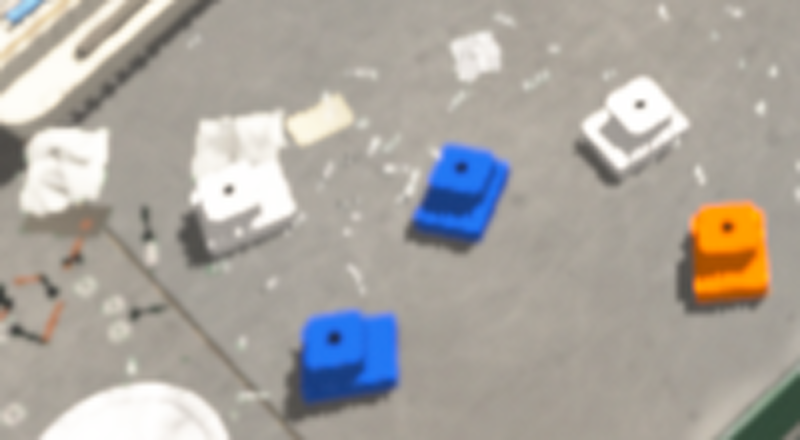

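Run:
```python
import cv2
a=cv2.imread('pics/top0.png')
b=cv2.imread('pics/scene0.png')
x=cv2.resize(a[70:130,280:400],None,fx=5,fy=5,interpolation=cv2.INTER_CUBIC)
y=cv2.resize(b[160:220,150:270],None,fx=5,fy=5,interpolation=cv2.INTER_CUBIC)
cv2.imwrite('pics/z5.png',cv2.vconcat([x,y]))
from h import *
c=load('top0')
for uv in [(312,88),(327,105),(346,90)]: print(uv,onz(c,[uv],0.02)[0].round(3))
```

```text
(312, 88) [1.026 0.02  0.02 ]
(327, 105) [ 0.966 -0.027  0.02 ]
(346, 90) [ 1.017 -0.089  0.02 ]
```

View pics/z5.png

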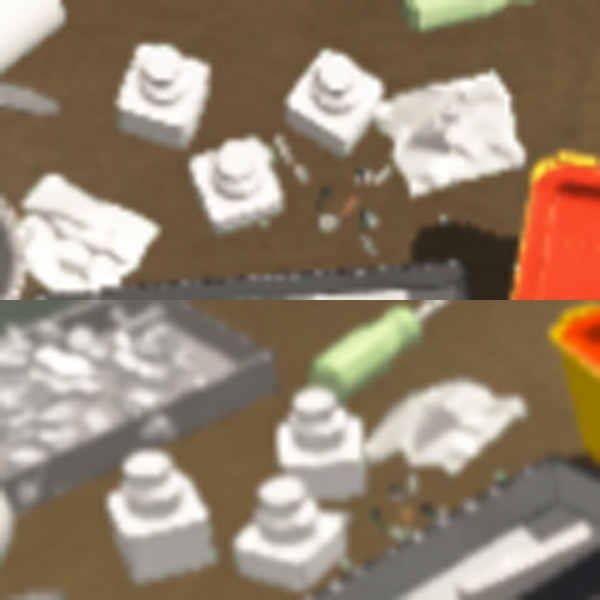

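```bash
cat >> h.py <<'E'
def R(a):  # tool x heading a (deg), pointing down; 
    a=np.radians(a); return np.array([[np.cos(a),np.sin(a),0],[np.sin(a),-np.cos(a),0],[0,0,-1.]])
def t(): 
    s=arm.read_state(); print('t',round(s['time'],2),s['ee_pos'].round(4),'F',s['contact_force'].round(1),'g',round(s['grip_width'],4),'q6',s['qpos'].round(0)); return s
E
python3 - <<'E'
from h import *
arm.movel([0.144,-0.634,0.42],feed=0.4); t()
arm.move_to([0.54,-0.16,0.40],R(0)); t(); snap('wrist','w1')
arm.move_to([0.45,0.28,0.35],R(0)); t(); snap('wrist','w2'); snap('scene','s2'); snap('top','t2')
E
```

```text
t 0.81 [ 0.144  -0.6339  0.4202] F [-0.1  0.3 -1. ] g 0.0941 q6 [-87.   9.  74.  -0.  97. -10.]
t 3.02 [ 0.5399 -0.1607  0.3999] F [ 0.1 -1.  -0. ] g 0.0937 q6 [-28.  -3.  89.  -0.  94.  62.]
t 4.72 [0.4506 0.2793 0.3501] F [ 0.8 -0.5  0.4] g 0.094 q6 [ 20.  -7.  97.  -0.  89. 110.]
```

View pics/w1.png

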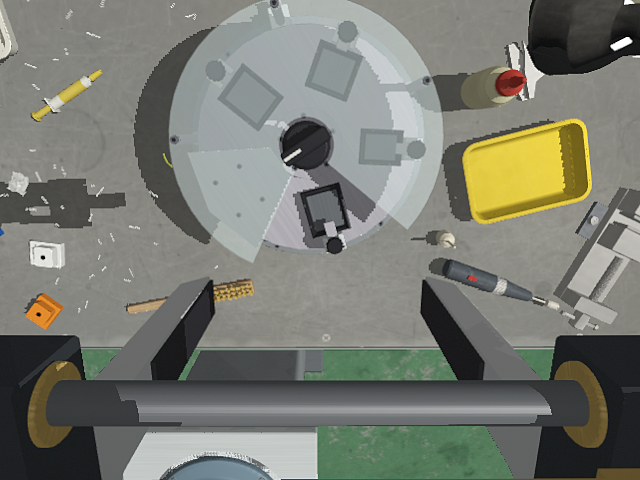

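View pics/w2.png

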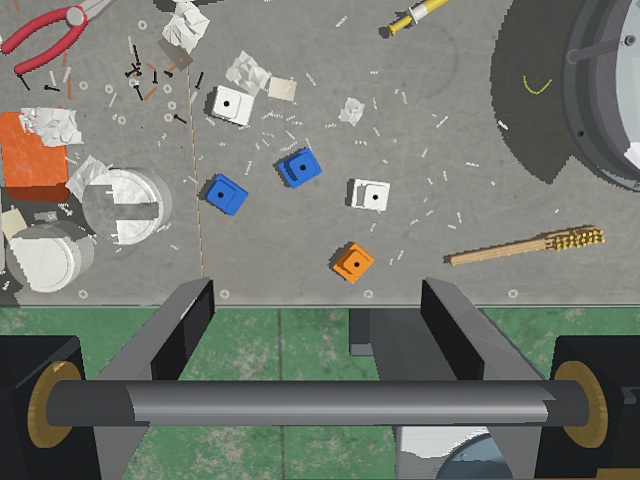

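Run:
```python
import cv2
a=cv2.imread('pics/w1.png')
cv2.imwrite('pics/z6.png',cv2.resize(a[0:270,160:450],None,fx=2.2,fy=2.2,interpolation=cv2.INTER_CUBIC))
b=cv2.imread('pics/w2.png')
x=cv2.resize(b[165:225,335:405],None,fx=8,fy=8,interpolation=cv2.INTER_NEAREST)
y=cv2.resize(b[75:135,200:240+30],None,fx=8,fy=8,interpolation=cv2.INTER_NEAREST)
cv2.imwrite('pics/z7.png',cv2.resize(cv2.hconcat([x,y]),(800,343)))
```

```text
(no output)
```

View pics/z6.png

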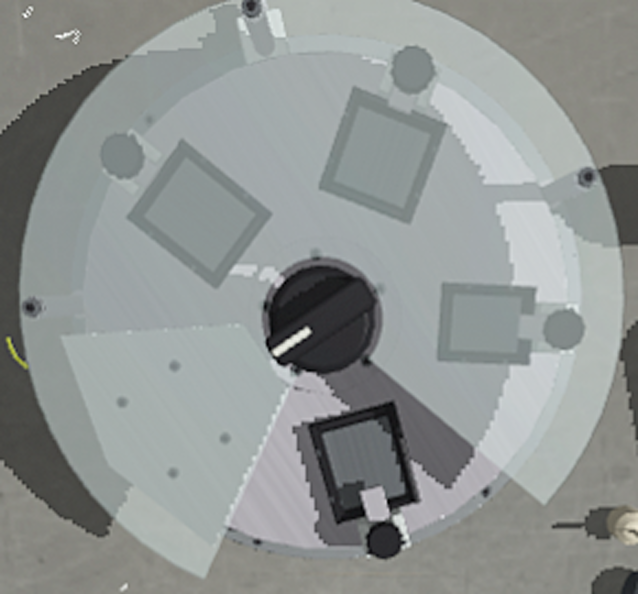

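View pics/z7.png

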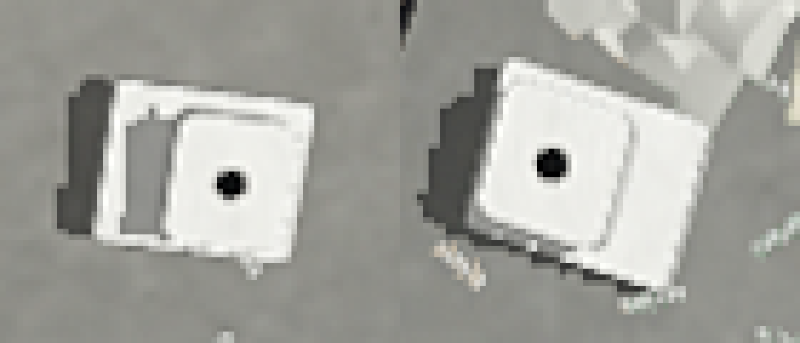

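Run:
```python
from h import *
c=load('w2'); k=800/1120*8
L=np.array([(118,80),(97,240),(292,262),(313,104)])/k+[335,165]
Q=(np.array([(505,58),(470,225),(668,290),(712,130)])-[400,0])/k+[200,75]
for P in (L,Q):
  for z in (0.01,0.014,.016):
    p=onz(c,P,z)[:,:2]; e=np.linalg.norm(np.roll(p,-1,0)-p,axis=1); d=p[3]-p[0]+p[2]-p[1]
    print(z,p.mean(0).round(4),'edges',(e*1e3).round(1),'long ang',np.degrees(np.arctan2(d[1],d[0])).round(1))
# dot
print(onz(c,[np.array([231,184])/k+[335,165]],.022),onz(c,[np.array([152,163])/k+[200,75]],.036))
c=load('w1'); s=2.2
def P(*a): return np.array(a)/s+[160,0]
print('knob',onz(c,[P(323,312)],.136))
for n in [(243,325),(205,577),(545,505)]: print(n,onz(c,[P(*n)],.099)[0].round(4))
print('caps up',[onz(c,[P(*n)],.0925)[0].round(4) for n in [(383,540),(564,329),(412,69),(122,156)]])
print('caps dn',[onz(c,[P(*n)],.0805)[0].round(4) for n in [(383,540),(564,329),(412,69),(122,156)]])
print('screws',[onz(c,[P(*n)],.101)[0].round(4) for n in [(252,6),(588,177),(31,307)]])
c=load('top0'); print('knobtop',onz(c,[(305+292/4.2,145+275/4.2)],.136))
```

```text
0.01 [0.4468 0.2136] edges [34.2 42.1 33.9 41.4] long ang -96.8
0.014 [0.4474 0.2141] edges [33.9 41.7 33.6 41.1] long ang -96.8
0.016 [0.4477 0.2143] edges [33.8 41.6 33.5 41. ] long ang -96.8
0.01 [0.5502 0.3752] edges [33.1 41.5 32.6 42.9] long ang -108.3
0.014 [0.55   0.3744] edges [32.9 41.2 32.3 42.6] long ang -108.3
0.016 [0.5499 0.374 ] edges [32.7 41.  32.2 42.4] long ang -108.3
[[0.44611691 0.20964266 0.022     ]] [[0.5512512  0.37715706 0.036     ]]
knob [[ 0.60088876 -0.15116353  0.136     ]]
(243, 325) [ 0.5937 -0.1107  0.099 ]
(205, 577) [ 0.4634 -0.0869  0.099 ]
(545, 505) [ 0.5023 -0.2647  0.099 ]
caps up [array([ 0.4818, -0.1812,  0.0925]), array([ 0.5914, -0.2709,  0.0925]), array([ 0.711 , -0.1927,  0.0925]), array([ 0.6728, -0.0543,  0.0925])]
caps dn [array([ 0.4785, -0.1817,  0.0805]), array([ 0.5908, -0.2737,  0.0805]), array([ 0.7135, -0.1935,  0.0805]), array([ 0.6744, -0.0516,  0.0805])]
screws [array([ 0.7355, -0.119 ,  0.101 ]), array([ 0.6623, -0.2763,  0.101 ]), array([ 0.6026, -0.0074,  0.101 ])]
knobtop [[ 0.59052232 -0.14584029  0.136     ]]
```

Run:
```python
from h import *
arm.move_to([0.53,-0.155,0.27],R(0)); t(); snap('wrist','w3')
a=cv2.imread('pics/w3.png'); cv2.imwrite('pics/z8.png',cv2.resize(a[0:330,130:530],None,fx=2,fy=1.8))
```

```text
t 6.53 [ 0.5303 -0.1542  0.2703] F [-0.1  0.2 -0. ] g 0.094 q6 [-28.  -2. 100.   0.  81.  62.]
```

View pics/w3.png

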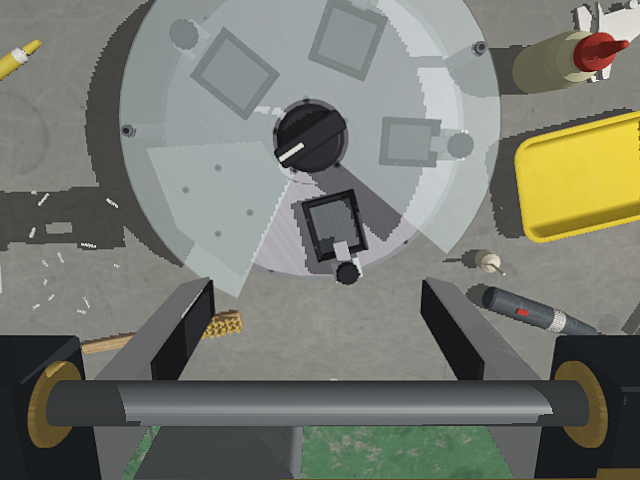

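View pics/z8.png

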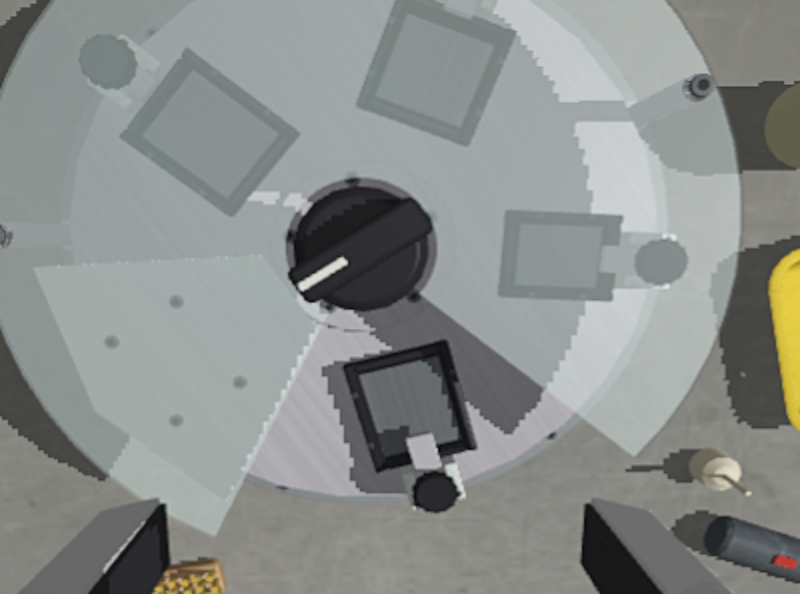

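View pics/t2.png

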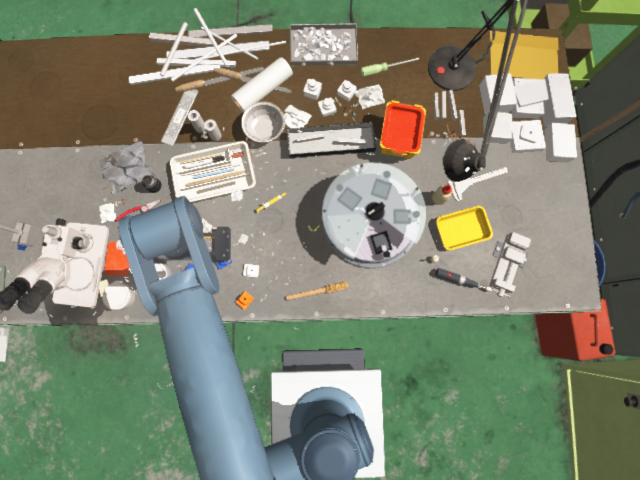

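View pics/s2.png

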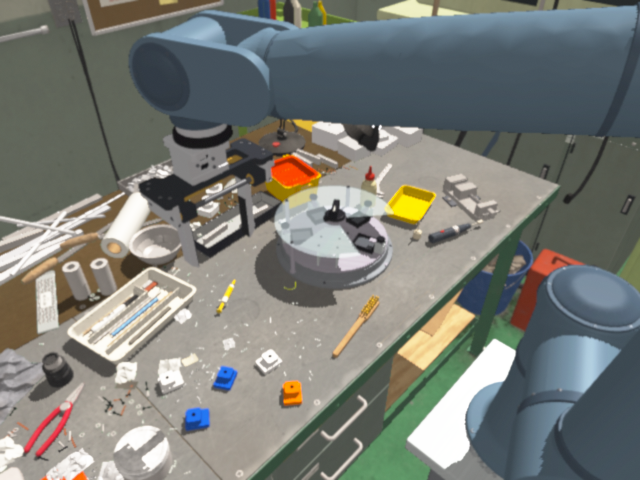

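Run:
```python
from h import *
c=load('w3')
def P(a): return np.array(a,float)/[2,1.8]+[130,0]
def ang(v): return np.degrees(np.arctan2(v[1],v[0])).round(1)
# bar top corners in z8 : two at white end, two other end
b=onz(c,P([(290,274),(308,300),(432,226),(411,199)]),.136); print('bar',b.round(4), b.mean(0).round(4)); 
d=(b[0]+b[1])/2-(b[2]+b[3])/2; print('len',np.linalg.norm(d),'blank dir',ang(d))
ce=b.mean(0)[:2]
# nest outer corners z .056 for low_1
n=onz(c,P([(344,366),(446,341),(476,449),(380,472)]),.056)[:,:2]; print('nest',n.round(4),n.mean(0).round(4)); v=n.mean(0)-ce; print(np.linalg.norm(v),ang(v), 'edge',ang(n[2]+n[3]-n[0]-n[1]),np.linalg.norm(np.roll(n,-1,0)-n,axis=1))
for z in(.0925,.0805):
  for q in [(435,492),(660,262),(107,61)]:
    p=onz(c,P([q]),z)[0,:2]-ce; print(z,q,np.linalg.norm(p).round(4),ang(p))
for q in [(217,535),(633,457)]:
    p=onz(c,P([q]),.099)[0,:2]-ce; print(q,np.linalg.norm(p).round(4),ang(p))
# skirt circle
print(onz(c,P([(363,247)]),.112))
```

```text
bar [[ 0.5876 -0.1251  0.136 ]
 [ 0.5776 -0.1313  0.136 ]
 [ 0.6058 -0.1747  0.136 ]
 [ 0.6157 -0.1673  0.136 ]] [ 0.5967 -0.1496  0.136 ]
len 0.05122372801132356 blank dir 123.3
nest [[ 0.5378 -0.141 ]
 [ 0.5506 -0.1874]
 [ 0.4941 -0.2028]
 [ 0.4814 -0.1576]] [ 0.516  -0.1722]
0.08377785373336434 -164.4 edge -164.2 [0.04813411 0.05864327 0.04689406 0.05883995]
0.0925 (435, 492) 0.118 -164.5
0.0925 (660, 262) 0.1197 -92.7
0.0925 (107, 61) 0.1222 51.4
0.0805 (435, 492) 0.1223 -164.6
0.0805 (660, 262) 0.1237 -92.8
0.0805 (107, 61) 0.1265 51.6
(217, 535) 0.1472 154.9
(633, 457) 0.1477 -129.6
[[ 0.59752141 -0.15051294  0.112     ]]
```

Run:
```python
from h import *
r=R(15.5); p=np.array([0.4788,-0.1825])
arm.grip(0.036)
arm.move_to([*p,0.15],r); t()
print(arm.movel([*p,0.083],feed=0.08,max_force=8)); t()
arm.grip(0.0,20); t()
print(arm.movel([*p,0.0955],feed=0.03,max_force=15)); t()
arm.grip(0.04); arm.movel([*p,0.18],feed=0.2)
arm.move_to([0.49,-0.155,0.27],R(0)); t(); snap('wrist','w4')
a=cv2.imread('pics/w4.png'); cv2.imwrite('pics/z9.png',cv2.resize(a[0:270,170:470],None,fx=2.2,fy=2.2))
```

```text
t 8.17 [ 0.4797 -0.1829  0.1511] F [ 1.6 -0.5  0.4] g 0.036 q6 [-34.  -0. 112.   0.  68.  41.]
False
t 9.16 [ 0.4792 -0.1828  0.0835] F [-0.2  0.3  0.1] g 0.0361 q6 [-34.   5. 114.   0.  60.  41.]
t 9.57 [ 0.479  -0.1825  0.0834] F [0.4 0.7 2. ] g 0.019 q6 [-34.   5. 114.   0.  60.  41.]
False
t 10.14 [ 0.4788 -0.1822  0.0955] F [ 2.9  1.4 -3.1] g 0.0189 q6 [-34.   4. 114.   0.  62.  41.]
t 11.72 [ 0.4897 -0.1546  0.2688] F [-1.1  0.1 -0.1] g 0.0403 q6 [-30.  -7. 106.  -0.  81.  60.]
```

View pics/z9.png

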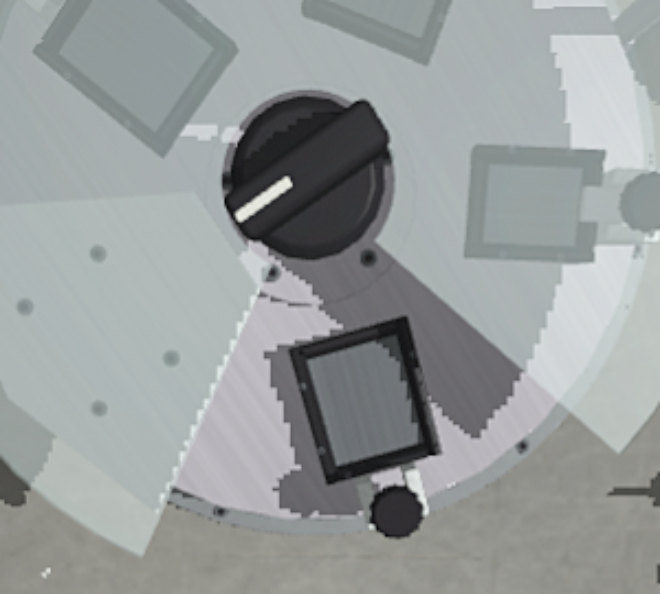

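Run:
```python
from h import *
c=load('w4')
def P(a): return np.array(a,float)/2.2+[170,0]
def ang(v): return np.degrees(np.arctan2(v[1],v[0])).round(1)
n=onz(c,P([(289,349),(406,317),(441,455),(330,484)]),.056)[:,:2]; print(n.mean(0).round(4),ang(n[2]+n[3]-n[0]-n[1]),np.linalg.norm(np.roll(n,-1,0)-n,axis=1))
n=onz(c,P([(306,363),(397,338),(420,440),(336,463)]),.050)[:,:2]; print(n.mean(0).round(4),np.linalg.norm(np.roll(n,-1,0)-n,axis=1))
b=onz(c,P([(227,204),(247,238),(388,140),(365,101)]),.136); print('bar', b.mean(0).round(4))
for q in [(143,555),(618,452)]:
    p=onz(c,P([q]),.099)[0,:2]-[.598,-.15]; print(np.linalg.norm(p).round(4),ang(p))
p=onz(c,P([(397,512)]),.0925)[0]; print(p)
# go look at A close
arm.move_to([0.40,0.215,0.2],R(0)); t(); snap('wrist','w5')
arm.move_to([0.50,0.375,0.2],R(0)); t(); snap('wrist','w6')
a=cv2.imread('pics/w5.png');b=cv2.imread('pics/w6.png'); cv2.imwrite('pics/z10.png',cv2.resize(cv2.hconcat([a[100:300,220:420],b[100:300,220:420]]),(800,400),interpolation=cv2.INTER_CUBIC))
```

```text
[ 0.5156 -0.1726] -163.7 [0.04860615 0.05812367 0.04769404 0.05806718]
[ 0.5152 -0.1721] [0.03859039 0.04334859 0.03659797 0.04359599]
bar [ 0.5957 -0.1496  0.136 ]
0.149 154.8
0.1481 -130.0
[ 0.47838506 -0.18307113  0.0925    ]
t 13.22 [0.4006 0.2144 0.2001] F [ 0.8 -0.4  0.4] g 0.04 q6 [ 14. -13. 118.  -0.  75. 104.]
t 14.04 [0.4999 0.374  0.1997] F [-0.9 -0.4  0.2] g 0.0404 q6 [ 26.  12.  94.  -0.  75. 116.]
```

View pics/z10.png

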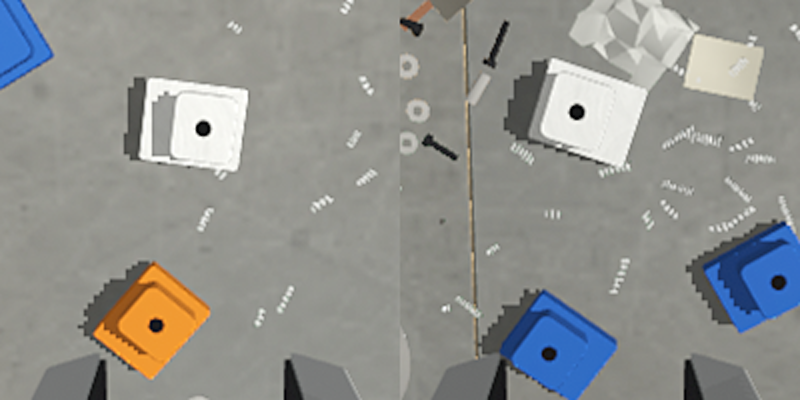

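```bash
cat >> h.py <<'E'
def ang(v): return np.degrees(np.arctan2(v[1],v[0])).round(1)
def rect(c,uv,z):
    p=onz(c,uv,z)[:,:2]; return p.mean(0).round(4),ang(p[3]+p[2]-p[0]-p[1]),(np.linalg.norm(np.roll(p,-1,0)-p,axis=1)*1e3).round(1)
def tri(obs):
    A=np.zeros((3,3));b=np.zeros(3)
    for c,uv in obs:
        o,d=ray(c,[uv]); d=d[0]/np.linalg.norm(d[0]); M=np.eye(3)-np.outer(d,d); A+=M;b+=M@o
    return np.linalg.solve(A,b).round(4)
E
python3 - <<'E'
from h import *
c=load('w5'); print(rect(c,np.array([(146,78),(139,160),(240,171),(248,90)])/2+[220,100],.010))
d5=np.array((203,128))/2+[220,100]; print('dot',onz(c,[d5],.022))
c6=load('w6'); print(rect(c6,np.array([(548,58),(524,145),(623,168),(648,88)])/2+[20,100],.010))
d6=np.array((577,112))/2+[20,100]; print('dot',onz(c6,[d6],.022))
k=800/1120*8; w2=load('w2')
print(tri([(c,d5),(w2,np.array([231,184])/k+[335,165])]),tri([(c6,d6),(w2,np.array([152,163])/k+[200,75])]))
E
```

```text
(array([0.4466, 0.2141]), np.float64(-96.4), array([33.9, 43. , 33.7, 42.5]))
dot [[0.44635983 0.21016925 0.022     ]]
(array([0.5498, 0.3767]), np.float64(-104.7), array([36.9, 42.8, 34.6, 42.9]))
dot [[0.55190707 0.38016444 0.022     ]]
[0.4467 0.2102 0.0258] [0.552  0.3801 0.0218]
```

Run:
```python
from h import *
r=R(83.6); p=[0.4465,0.2102]
arm.grip(0.046)
arm.move_to([*p,0.1],r)
snap('wrist','w7')
print(arm.movel([*p,0.0225],feed=0.1,max_force=8)); t()
arm.grip(0.0,25); s=t(); 
arm.movel([*p,0.2],feed=0.2); t()
u=np.array([np.cos(np.radians(-164.3)),np.sin(np.radians(-164.3))])
q=np.array([.5158,-.1724])-.0045*u; print(q)
arm.move_to([*q,0.2],R(-164.3)); t(); snap('scene','s8'); snap('wrist','w8')
```

```text
False
t 16.92 [0.4471 0.2104 0.0231] F [0.1 0.6 0.2] g 0.0461 q6 [ 12.   9. 118.   0.  53.  18.]
t 17.35 [0.4469 0.2103 0.023 ] F [-0.8  0.5  2. ] g 0.0274 q6 [ 12.   9. 118.  -0.  53.  18.]
t 18.39 [0.4456 0.21   0.1985] F [ 0.2  0.1 -1. ] g 0.0268 q6 [ 12.  -6. 113.   0.  74.  18.]
[ 0.52013211 -0.1711823 ]
t 20.68 [ 0.5201 -0.1708  0.1998] F [ 0.1 -0.3 -1.4] g 0.0272 q6 [ -30.    1.  105.    0.   74. -136.]
```

View pics/w8.png

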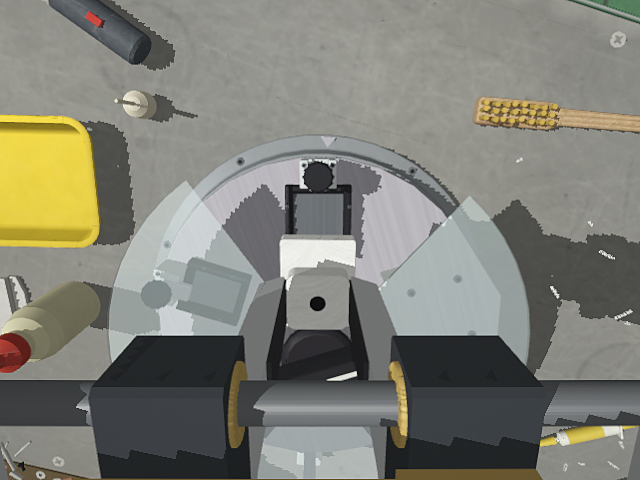

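View pics/s8.png

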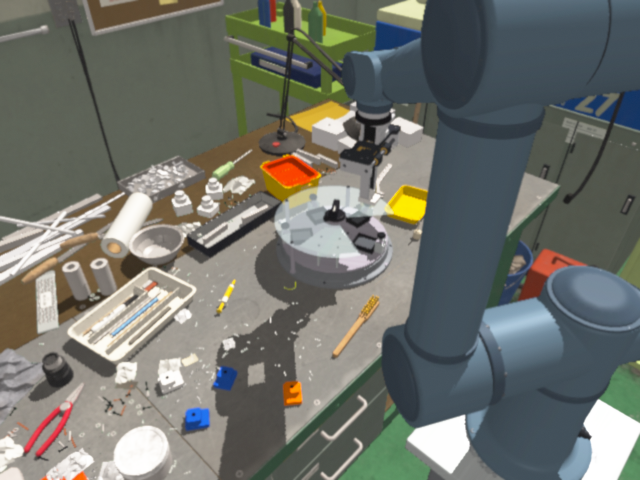

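Run:
```python
from h import *
q=np.array([.5201,-.1712])
print(arm.movel([*q,0.085],feed=0.12,max_force=10)); t()
print(arm.movel([*q,0.0725],feed=0.03,max_force=8)); t(); snap('wrist','w9')
```

```text
False
t 21.89 [ 0.5207 -0.1716  0.0859] F [-0.   1.3 -0.1] g 0.0267 q6 [ -30.   10.  109.   -0.   61. -136.]
True
t 22.33 [ 0.5202 -0.1713  0.0729] F [ 0.2 -1.5  4.3] g 0.0267 q6 [ -30.   11.  110.   -0.   60. -136.]
```

View pics/w9.png

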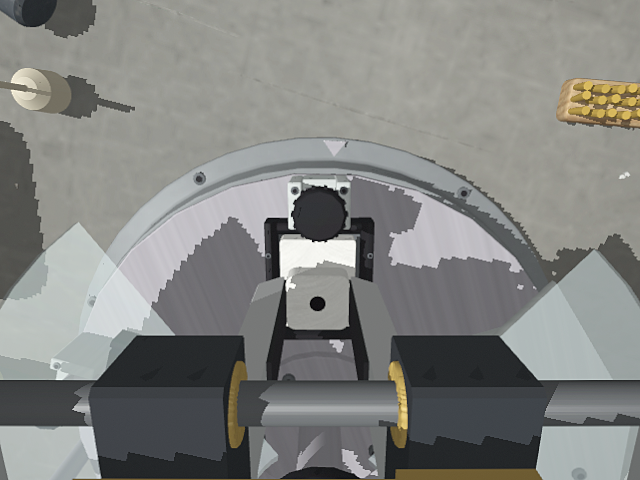

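Run:
```python
from h import *
q=np.array([.5201,-.1712])
arm.grip(0.046)
arm.movel([*q,0.15],feed=0.2); snap('wrist','w10')
p=[.4784,-.183]
arm.grip(0.0,10)
arm.movel([*p,0.15],feed=0.2)
arm.movel([*p,0.108],feed=0.1,max_force=10)
print(arm.movel([*p,0.0912],feed=0.03,max_force=20)); t()
arm.movel([*p,0.22],feed=0.2)
arm.move_to([0.49,-0.155,0.27],R(0)); t(); snap('wrist','w11')
a=cv2.imread('pics/w11.png'); cv2.imwrite('pics/z11.png',cv2.resize(a[0:270,170:470],None,fx=2.2,fy=2.2))
```

```text
False
t 25.95 [ 0.4785 -0.1833  0.0917] F [-1.7 -0.8  6. ] g 0.0003 q6 [ -34.    5.  114.   -0.   61. -139.]
t 29.66 [ 0.4899 -0.155   0.2699] F [-0.2  0.7  0.1] g 0.0005 q6 [-30.  -7. 106.   0.  81.  60.]
```

View pics/w10.png

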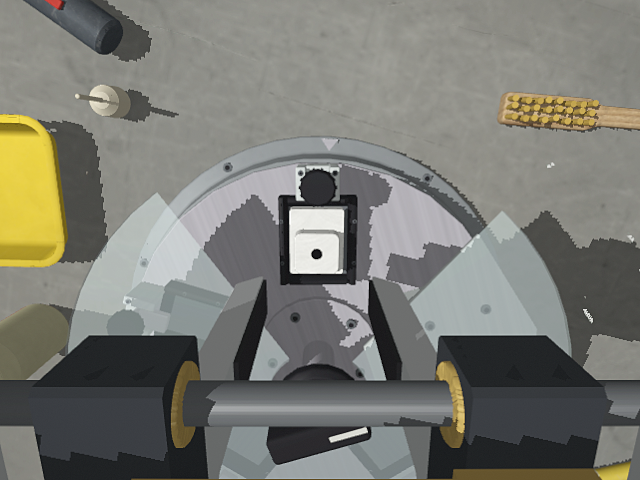

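View pics/z11.png

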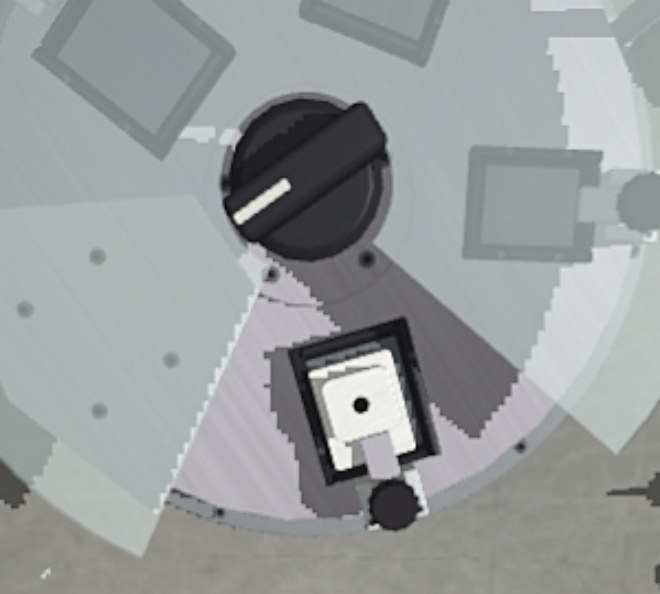

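Run:
```python
from h import *
c=load('w10'); m=onz(c,[(330,145)],.045)[0]; print(m,ang(m[:2]-[.5965,-.1496]))
c=load('w11')
def P(a): return np.array(a,float)/2.2+[170,0]
b=onz(c,P([(227,206),(247,239),(386,143),(364,103)]),.136); d=b[0]+b[1]-b[2]-b[3]; print(b.mean(0),ang(d))
k=[.5965,-.1496]; h=-56.7
arm.grip(0.044)
arm.move_to([*k,0.2],R(h)); t()
print(arm.movel([*k,0.1275],feed=0.1,max_force=8)); t()
arm.grip(0.0,50); s=t(); print(s['tool_rot'].round(3).tolist())
```

```text
[ 0.45530963 -0.18102085  0.045     ] -167.5
[ 0.5956882  -0.14991678  0.136     ] 124.1
t 31.55 [ 0.5965 -0.1497  0.2003] F [-0.4 -0.2 -0.3] g 0.044 q6 [-25.  10.  95.  -0.  74. 122.]
False
t 32.42 [ 0.597  -0.1498  0.1282] F [0.2 0.6 0.1] g 0.0442 q6 [-25.  15.  98.  -0.  67. 122.]
t 32.98 [ 0.5974 -0.1492  0.1278] F [ 5.3  2.4 -0.5] g 0.0155 q6 [-25.  15.  98.   0.  67. 122.]
[[0.549, -0.836, 0.002], [-0.836, -0.549, 0.001], [0.001, -0.002, -1.0]]
```

Run:
```python
from h import *
s=arm.read_state(); j=np.array(s['qpos'])
for d in (50,100,141.2):
    q=j.copy(); q[5]-=d; arm.move_joints(q); t()
s=arm.read_state(); print(s['moment'])
arm.grip(0.044); s=t()
arm.movel([.5965,-.1496,0.2],feed=0.2)
arm.move_to([0.49,-0.155,0.27],R(0)); t(); snap('wrist','w12')
a=cv2.imread('pics/w12.png'); cv2.imwrite('pics/z12.png',cv2.resize(a[0:270,170:470],None,fx=2.2,fy=2.2))
```

```text
t 33.82 [ 0.5977 -0.1488  0.1279] F [ 3.9  3.2 -1.8] g 0.0154 q6 [-25.  15.  98.   0.  67.  72.]
t 34.66 [ 0.5976 -0.1483  0.1279] F [ 4.2  4.7 -0.9] g 0.0157 q6 [-25.  15.  98.   0.  67.  22.]
t 35.38 [ 0.5972 -0.1481  0.1279] F [2.2 5.5 0.1] g 0.0154 q6 [-25.  15.  98.   0.  67. -19.]
[ 0.877678   -0.43010534 -0.03771078]
t 36.02 [ 0.5973 -0.1493  0.1278] F [0.5 0.5 0.2] g 0.0438 q6 [-25.  15.  98.   0.  67. -19.]
t 37.77 [ 0.4898 -0.1548  0.2689] F [-0.6  0.8  0.2] g 0.0439 q6 [-30.  -7. 106.   0.  81.  60.]
```

View pics/z12.png

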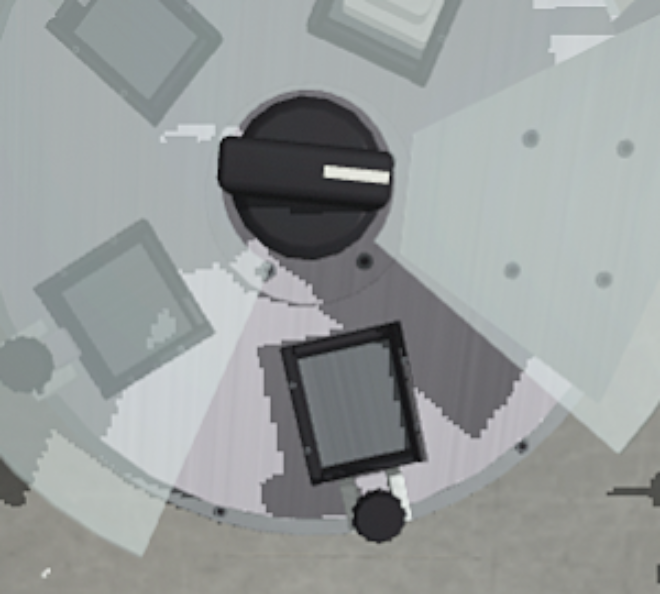

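Run:
```python
from h import *
c=load('w12')
def P(a): return np.array(a,float)/2.2+[170,0]
print(rect(c,P([(281,348),(401,322),(426,460),(316,485)]),.056))
print(rect(c,P([(299,370),(385,350),(409,450),(322,469)]),.050))
for z in(.0925,.0805):
  p=onz(c,P([(379,517)]),z)[0,:2]; v=p-[.5965,-.1496]; print(p,np.linalg.norm(v),ang(v))
arm.move_to([0.50,0.375,0.2],R(0)); t(); snap('wrist','w13')
a=cv2.imread('pics/w13.png'); cv2.imwrite('pics/z13.png',cv2.resize(a[60:310,200:500],None,fx=2.2,fy=2.2,interpolation=cv2.INTER_CUBIC))
```

```text
(array([ 0.5146, -0.1685]), np.float64(-167.1), array([49.3, 57.3, 47. , 58.2]))
(array([ 0.5116, -0.1678]), np.float64(-166.2), array([36.2, 42.9, 37.6, 42.6]))
[ 0.47643473 -0.17640016] 0.12301999376276083 -167.4
[ 0.47344824 -0.17712989] 0.12609373815980504 -167.4
t 39.76 [0.5007 0.3742 0.2003] F [ 0.7  0.8 -0.3] g 0.0439 q6 [ 26.  12.  94.  -0.  75. 116.]
```

View pics/z13.png

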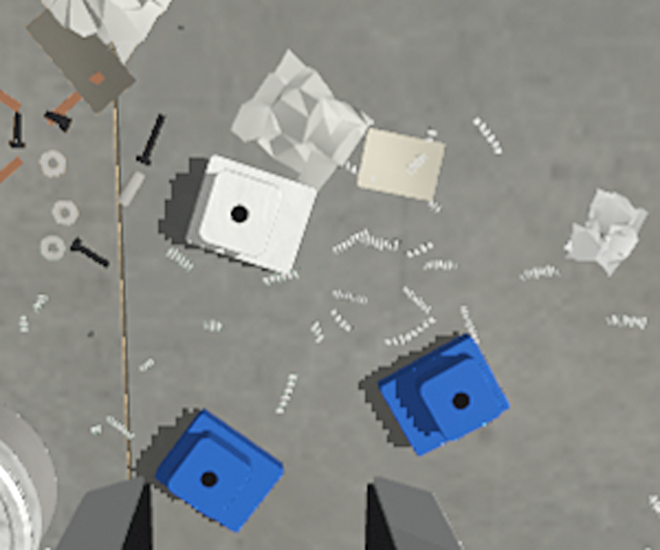

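Run:
```python
from h import *
c=load('w13')
def P(a): return np.array(a,float)/2.2+[200,60]
e=onz(c,P([(210,155),(316,187),(288,273)]),.010)[:,:2]; print('ang top',ang(e[1]-e[0]),'right edge perp',ang(e[2]-e[1])+0, np.linalg.norm(np.diff(e,axis=0),axis=1))
d=onz(c,P([(240,213)]),.022)[0]; print(d)
h=73; p=d[:2]
arm.grip(0.037)
arm.move_to([*p,0.12],R(h)); t(); snap('wrist','w14')
print(arm.movel([*p,0.0225],feed=0.06,max_force=6)); t()
```

```text
ang top -106.4 right edge perp 162.3 [0.04147714 0.03397704]
[0.55220993 0.38001739 0.022     ]
t 41.35 [0.5523 0.3802 0.1203] F [ 0.3 -0.9  0.9] g 0.0371 q6 [25. 22. 90.  0. 68. 42.]
False
t 43.17 [0.5525 0.3802 0.023 ] F [ 0.1  0.6 -0.6] g 0.0371 q6 [25. 29. 91. -0. 59. 42.]
```

View pics/w14.png

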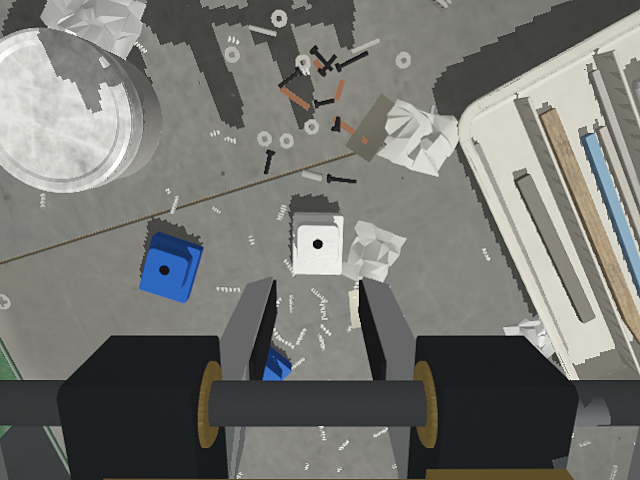

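Run:
```python
from h import *
p=arm.read_state()['ee_pos'][:2]
arm.grip(0.0,25); t()
arm.movel([*p,0.2],feed=0.2)
a=np.radians(-167.3); u=np.array([np.cos(a),np.sin(a)]); q=np.array([.5146,-.1682])-.0045*u; print(q)
arm.move_to([*q,0.2],R(12.7)); t(); snap('wrist','w15')
print(arm.movel([*q,0.085],feed=0.12,max_force=10)); t()
print(arm.movel([*q,0.0725],feed=0.03,max_force=8)); t(); snap('wrist','w16')
```

```text
t 43.5 [0.5524 0.3801 0.0228] F [ 0.7 -0.2  1. ] g 0.0265 q6 [25. 29. 91. -0. 59. 42.]
[ 0.51898991 -0.16721069]
t 46.52 [ 0.5193 -0.1666  0.2   ] F [ 0.9  0.1 -1.8] g 0.0271 q6 [-30.   1. 105.   0.  74.  48.]
False
t 47.67 [ 0.5196 -0.1676  0.0859] F [ 0.2  0.  -1.1] g 0.0269 q6 [-30.   9. 110.  -0.  61.  48.]
True
t 48.12 [ 0.5189 -0.1672  0.0727] F [-0.5 -0.2  3.5] g 0.0266 q6 [-30.  10. 110.  -0.  60.  48.]
```

View pics/w15.png

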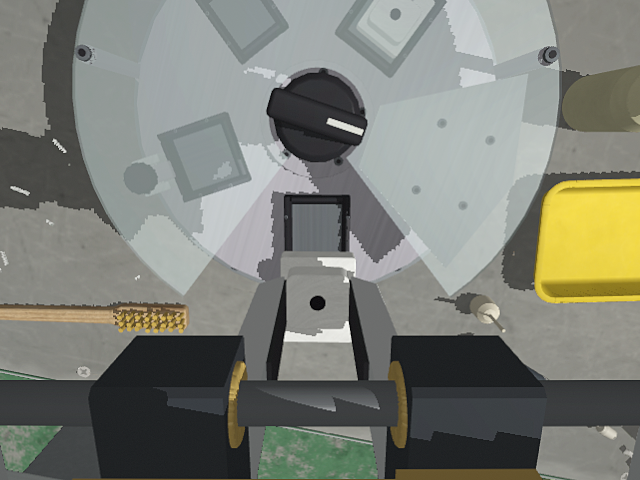

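View pics/w16.png

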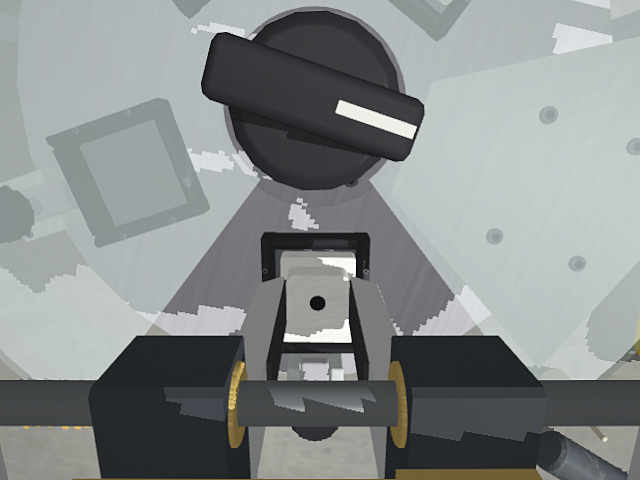

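Run:
```python
from h import *
q=np.array([.5189,-.1672])
arm.grip(0.046)
arm.movel([*q,0.15],feed=0.2)
p=[.4762,-.1768]
arm.grip(0.0,10)
arm.movel([*p,0.15],feed=0.2)
arm.movel([*p,0.108],feed=0.1,max_force=10)
print(arm.movel([*p,0.0912],feed=0.03,max_force=20)); t()
arm.movel([*p,0.2],feed=0.2)
arm.move_to([0.49,-0.155,0.27],R(0)); t(); snap('wrist','w17')
a=cv2.imread('pics/w17.png'); cv2.imwrite('pics/z17.png',cv2.resize(a[0:270,170:470],None,fx=2.2,fy=2.2))
```

```text
False
t 51.68 [ 0.4763 -0.177   0.0917] F [-1.8  1.   5.3] g 0.0008 q6 [-33.   4. 115.  -0.  61.  44.]
t 52.77 [ 0.4898 -0.1546  0.269 ] F [-0.8 -0.4 -0.1] g 0.0003 q6 [-30.  -7. 106.  -0.  81.  60.]
```

View pics/z17.png

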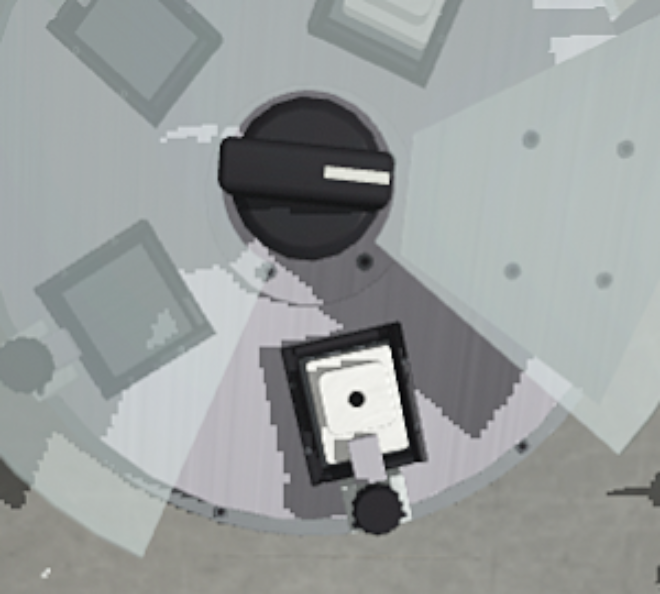

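Run:
```python
from h import *
k=[.597,-.1493]
arm.grip(0.044)
arm.move_to([*k,0.2],R(84.5))
print(arm.movel([*k,0.1275],feed=0.1,max_force=8)); t()
arm.grip(0.0,50); t()
j=np.array(arm.read_state()['qpos'])
for d in (36,72): 
    q=j.copy(); q[5]+=d; arm.move_joints(q)
t()
arm.grip(0.044)
arm.movel([*k,0.2],feed=0.2)
arm.move_to([0.49,-0.155,0.35],R(0)); t(); snap('wrist','w18')
a=cv2.imread('pics/w18.png'); cv2.imwrite('pics/z18.png',cv2.resize(a[0:280,130:490],None,fx=2.2,fy=2.1))
arm.move_to([0.35,-0.45,0.4],R(0)); t(); snap('top','t18'); snap('scene','s18')
a=cv2.imread('pics/t18.png'); cv2.imwrite('pics/z19.png',cv2.resize(a[140:340,80:600],(800,308)))
```

```text
False
t 55.77 [ 0.5975 -0.1495  0.1282] F [ 0.7 -0.1  0.1] g 0.0439 q6 [-25.  15.  98.  -0.  67. -19.]
t 56.32 [ 0.5971 -0.1493  0.1278] F [ 0.4 -0.   0.3] g 0.0157 q6 [-25.  15.  98.  -0.  67. -19.]
t 57.62 [ 0.5965 -0.1488  0.1278] F [-5.   2.2  4.3] g 0.0158 q6 [-25.  15.  98.   0.  67.  53.]
t 59.52 [ 0.4897 -0.1547  0.3476] F [ 0.3  0.9 -0.2] g 0.0441 q6 [-30.  -9. 100.   0.  90.  60.]
t 60.83 [ 0.3507 -0.4493  0.3995] F [ 0.6 -0.4 -0.4] g 0.0437 q6 [-63.  -2.  88.   0.  94.  26.]
```

View pics/z18.png

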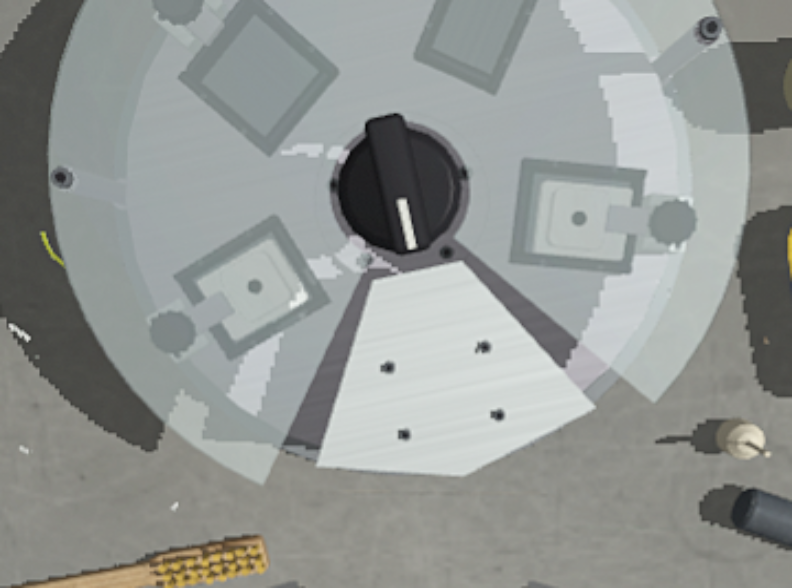

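View pics/t18.png

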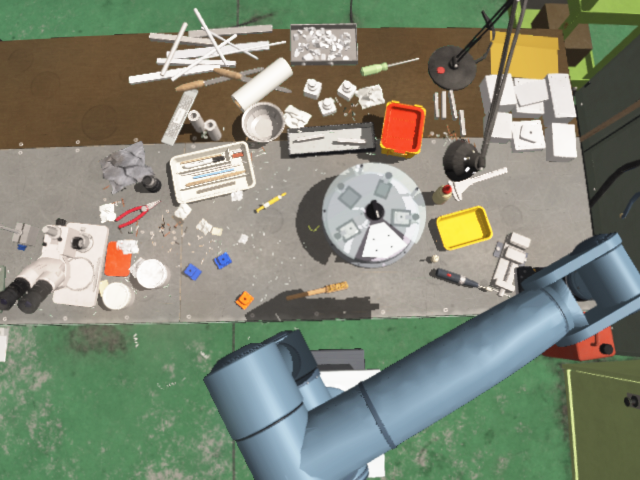

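View pics/s18.png

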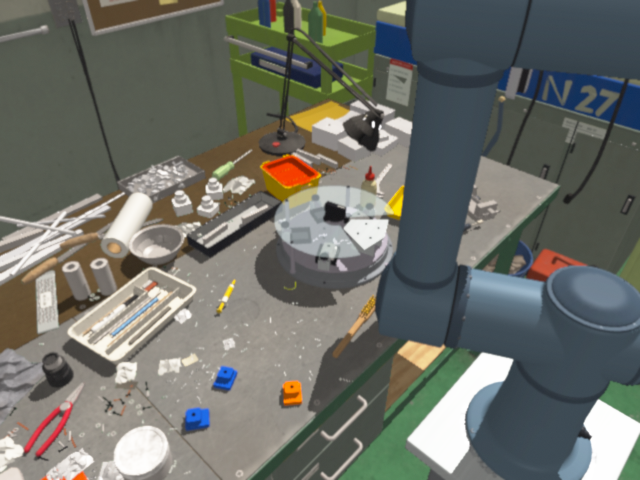

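Run:
```python
from h import *
c=load('w18')
def P(a): return np.array(a,float)/[2.2,2.1]+[130,0]
m=onz(c,P([(388,367),(484,347),(403,435),(498,415)]),.093)[:,:2].mean(0); v=m-[.5965,-.1496]; print(m,np.linalg.norm(v),ang(v))
b=onz(c,P([(366,122),(402,114),(430,245),(393,253)]),.136)[:,:2]; print(ang(b[2]+b[3]-b[0]-b[1]))
g=[ang(onz(c,P([q]),.099)[0,:2]-[.5965,-.1496]) for q in [(263,485),(656,402)]]; print(g)
for q in [(173,333),(672,221)]:
  for z in (.0925,.0805): print(q,z,np.linalg.norm(onz(c,P([q]),z)[0,:2]-[.5965,-.1496]).round(4))
t(); arm.job_done()
```

```text
[ 0.50678883 -0.16923655] 0.09183511748526697 -167.7
-168.2
[np.float64(154.8), np.float64(-129.2)]
(173, 333) 0.0925 0.1194
(173, 333) 0.0805 0.1224
(672, 221) 0.0925 0.119
(672, 221) 0.0805 0.1221
t 60.92 [ 0.3509 -0.449   0.3998] F [-0.1 -0.3 -0.4] g 0.0438 q6 [-63.  -2.  88.   0.  94.  26.]
the job is handed in; nothing more can be done
```

I found two inserts on the bench, both low, and clamped both in the carousel. The blank plate is at the loading gap, and I handed the job in at about 61 s.

- **Loading:** The first insert went into nest_low_1, whose cap was down and had to be pulled up first. I then turned the carousel by its knob and set the second in nest_low_2, whose cap was already up. Both went in with the wide ledge towards the cap, and I pressed both caps home.
- **Clamp checks:** Both inserts met the pocket floor at the expected height. The pictures show each steel dog over its ledge. The cap positions match "pressed home" (122.1–122.4 mm from the axis at that height, against 123.5 mm nominal).
- **Blank plate:** It points to -167.7° by its holes and -168.2° by the knob bar. The gap direction is about -167.2° to -167.5°, so the offset is roughly 1–1.5 mm, within the 8 mm limit.
- **Bystanders:** The pictures show no change in the oil bottle, felt bob, brush or syringe. I compared these by eye and did not measure them. The arm ended clear of everything.
- **Disagreements:** My first estimate of the knob axis from the top camera was about 10 mm off the wrist-camera values. I used the wrist values, which agreed with the nest and cap distances. The carousel also started about 3° off its station, so I placed the first insert by the measured nest position.

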